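Find the released flap of the medicine cassette and push it open

ROBOT

A 6-joint arm with a two-finger parallel gripper is mounted at the origin on a cart in front of the work surface, level with it; the furniture and walls round the work are solid. World frame = base frame: x ahead of the robot, y to its left, z up, the work surface at z = 0. Lengths are in mm, angles in rad, forces in N, time in s.
With the tool pointing down it reaches from about 350 to 875 mm from the base axis. Payload 4.2 kg.
Tool frame: the origin (TCP) lies at the very end of the fingers, on their centre line; the grasp point (between the pads) lies 19 mm behind it; z points along the fingers, y is the direction in which the jaws open and shut (so a half turn about z gives the same grasp; the last joint's range is limited). The gripper opens to 85 mm and grips with 20 to 120 N. Pads are 22 mm wide; open, the fingers measure 114 mm over their backs; the gripper's body (76 mm by 85 mm) begins 54 mm behind the grasp point. The pads swing forward as they close: fully open they stand 13 mm farther back than shut.
Start: joints at [1.596, 0.385, 0.008, 0, -1.194, -0.259], TCP at [144.766, 607.982, 231.312] pointing down, gripper open.
Joint ranges: [-3.14, 3.14], [-1.21, 2.06], [-1.07, 1.41], [-3.16, 2.05], [-2.99, -0.16], [-3.1, 3.1]. Speed limits (rad/s): [2.79, 2.79, 3.14, 3.14, 3.14, 3.14].

INTERFACE

Orientations are given as a rotation vector (axis times angle).
In Python, from station import arm gives the robot as it stands.
- The arm moves only by the tool jog_arm, never from a script. Its arguments are lists of equal length, an entry for each row: "delta_pos": the shift along the tool's x, y, z in units of 200 mm (1.0 is 200 mm), a list of three; "delta_rot": the turn, a rotation vector about the tool's x, y, z in units of 45 degrees (1.0 is 45 degrees), a list of three. In form: {"delta_pos": [[dx, dy, dz], ...], "delta_rot": [[rx, ry, rz], ...]}. A call has 1 to 12 rows; each row is the pose to reach, as a shift and turn from the pose commanded when the call began, along the tool's axes at that moment; what a row does not reach only later rows make up. A row lasts 1/8 s, in which the tool goes at most 62.5 mm and 10.7 degrees, less where a joint would pass 70% of its speed; a pose out of reach is approached as far as the arm can. A call with a number of a shift or a turn outside -1 to 1 is refused whole. A call with a gripper value outside its range is refused whole. "gripper" is the opening, from 0 (shut) to 1 (fully open), set as the call begins (left out, the last holds). The fingers move at their own pace and stop on an object; the grip force is fixed at half the most. Time passes only in rows, so rows that repeat a pose let the fingers close. It gives the time, the measured TCP pose, the force and the opening at its end, in the units of the state.
- arm.sense(): the state, without advancing time (a new reading comes with each control period).
- arm.grab_frame(name): name is "side" or "top" or "wrist"; returns (picture, depth): 420x560x3 uint8, red, green, blue; 420x560 float32, mm along the optical axis (not along the pixel's ray), 0 where there is no reading.
- arm.camera_model(name): a dict with "mtx" (3x3 intrinsics, pixels), "R" (3x3) and "t" (3): a world point X has camera coordinates R X + t. Camera axes: x right, y down, z forward; pixel columns grow to the right and rows downward; lengths in mm; the calibration is good to about 2 mm. A picture is of the moment at which its call begins: read the wrist's pose just before it. camera_model takes no time and is no camera call; for the wrist camera it gives the pose at the moment of the call.
- arm.hand_in(): hands the job in, once; it reports no verdict.
Trained networks look in the newest picture that a camera, given by its name, has taken for a name from the list of things; names that differ only in an ending like _2 or _b are one class to them, and where a whole thing is asked for, a point or a joint stands for the part that bears it (a point fixed in the world has none). Each returns a list of dicts, best first, with "confidence" (0 to 1); they miss things now and then, are a little off and sometimes report something else, mostly with a low value. They report only what shows in the picture. A call takes as long as a camera call.
- arm.trace(camera, target): "mask" (420x560 bool, what is visible of it) and "point" ([column, row] in pixels, amid what is visible of it).
The state is a dict: "clock": time; "q": joint angles; "qvel": joint speeds; "tau": joint torques, N m; "tcp_pos": TCP position; "tcp_rot": TCP orientation; "ft_force": force on the tool from outside, world axes, zero at the start; "torque": the same for the moment, N m; "width": finger opening in mm.
Only numpy, scipy, OpenCV 4.12 (cv2) and the standard library are available. Lean on these libraries where they do the work, as an engineer would, in place of code of your own. Each camera call takes 0.05 s, during which the arm holds its last target. There are 200 camera calls.

TASK

One of the four white flaps on the grey medicine cassette has been released for refilling; the other three are locked. Press gently on the blue pads with a fingertip to find the flap that gives and rocks, then push that flap fully open so that it stays open, and leave the other flaps shut. Only touch and push: do not grasp anything, and leave the cup, tape, bottle and timer where they are.

Things in the scene. Friction and masses are not known exactly. Their poses are not given: they have to be found in the camera images.
- cassette: grey medicine cassette, 200 (x) x 220 (y) x 100 mm high, fixed to the bench; origin at the centre of its underside, -x its front (white plate with a lock), +y its left. Four identical white flaps lie in its flat top, each over an empty compartment 85 mm deep. Hidden catches hold three flaps; one, any of the four, is free, and nothing outside shows which.
- flap_1_pad (a point): centre of the blue press pad (25 mm disc) on top of the front left flap, at cassette x -61.5, y 49.5, z 100 mm while shut. Flap: plate 70 (x) x 80 (y) x 5 mm, flush in an opening 74 x 84 mm, turning on a pivot along cassette y that lies 26 mm behind (+x of) the pad's centre, 2.5 mm below the top face; front edge 45 mm before the pivot, rear edge 25 mm behind it.
- flap_2_pad (a point): centre of the blue press pad (25 mm disc) on top of the front right flap, at cassette x -61.5, y -49.5, z 100 mm while shut. Flap: plate 70 (x) x 80 (y) x 5 mm, flush in an opening 74 x 84 mm, turning on a pivot along cassette y that lies 26 mm behind (+x of) the pad's centre, 2.5 mm below the top face; front edge 45 mm before the pivot, rear edge 25 mm behind it.
- flap_3_pad (a point): centre of the blue press pad (25 mm disc) on top of the rear left flap, at cassette x 29.5, y 49.5, z 100 mm while shut. Flap: plate 70 (x) x 80 (y) x 5 mm, flush in an opening 74 x 84 mm, turning on a pivot along cassette y that lies 26 mm behind (+x of) the pad's centre, 2.5 mm below the top face; front edge 45 mm before the pivot, rear edge 25 mm behind it.
- flap_4_pad (a point): centre of the blue press pad (25 mm disc) on top of the rear right flap, at cassette x 29.5, y -49.5, z 100 mm while shut. Flap: plate 70 (x) x 80 (y) x 5 mm, flush in an opening 74 x 84 mm, turning on a pivot along cassette y that lies 26 mm behind (+x of) the pad's centre, 2.5 mm below the top face; front edge 45 mm before the pivot, rear edge 25 mm behind it.
- flap_1 (a joint): angle of the front left flap, rad: 0 shut; grows as the pad side swings down and the rear edge rises; stop at 0.9 = fully open, -0.1 = rear edge down. A held flap gives under 1 mm. The free one yields to 1 to 3 N on the pad and stays where it is left; a 22 mm wide tip pushed straight down over the pad has it fully open about 21 mm below the top, a pointed tip at 33 mm.
- flap_2 (a joint): angle of the front right flap, rad: 0 shut; grows as the pad side swings down and the rear edge rises; stop at 0.9 = fully open, -0.1 = rear edge down. A held flap gives under 1 mm. The free one yields to 1 to 3 N on the pad and stays where it is left; a 22 mm wide tip pushed straight down over the pad has it fully open about 21 mm below the top, a pointed tip at 33 mm.
- flap_3 (a joint): angle of the rear left flap, rad: 0 shut; grows as the pad side swings down and the rear edge rises; stop at 0.9 = fully open, -0.1 = rear edge down. A held flap gives under 1 mm. The free one yields to 1 to 3 N on the pad and stays where it is left; a 22 mm wide tip pushed straight down over the pad has it fully open about 21 mm below the top, a pointed tip at 33 mm.
- flap_4 (a joint): angle of the rear right flap, rad: 0 shut; grows as the pad side swings down and the rear edge rises; stop at 0.9 = fully open, -0.1 = rear edge down. A held flap gives under 1 mm. The free one yields to 1 to 3 N on the pad and stays where it is left; a 22 mm wide tip pushed straight down over the pad has it fully open about 21 mm below the top, a pointed tip at 33 mm.
- cup: specimen cup with a blue lid, 46 mm across, 59 mm tall, loose, a bystander; origin at the centre of its underside
- tape: roll of black tape lying flat, 59 x 57 x 19 mm, loose, a bystander; origin at the centre of its underside
- bottle: small brown dropper bottle, 33 mm across, 102 mm tall, loose, a bystander; origin at the centre of its underside
- timer: orange and white bench timer, 62 mm across, 44 mm tall, loose, a bystander; origin at the centre of its underside

How it is judged:
By the outcome, as a careful person would: the job done as asked, in the order asked, and still so for the second after the job is handed in, with the robot touching nothing.
It also fails if it takes over 40 s, if anything falls off the work surface, if the arm or the gripper's body presses on something with over 40 N, if the wrist force passes 120 N, or if a joint passes its speed limit or range.

## Working session

There is one attempt and no reset: what is moved stays moved. The work goes in short steps, Python scripts to look and compute and a tool call to move; the robot and the scene stay as the last step left them, time stands still between calls to the robot, and variables do not carry over. Pictures are saved under pics/ and viewed, about 8 in all and at most 12, crops included, and the job is handed in when it is done.

Besides the shell and the picture viewer there is one more tool, called after "Request:" as name(argument=value, ...), one argument or row to a line, values as JSON. jog_arm: Moves the arm, as the interface text tells. Shifts and turns lie within -1 to 1; 1 stands for 200 mm of shift or 45 degrees of turn. Its arguments: {"type":"object","properties":{"delta_pos":{"type":"array","items":{"type":"array","items":{"type":"number","minimum":-1,"maximum":1}}},"delta_rot":{"type":"array","items":{"type":"array","items":{"type":"number","minimum":-1,"maximum":1}}},"gripper":{"type":"number"}},"required":["delta_pos","delta_rot"]}

```bash
mkdir -p pics
cat > h.py <<'E'
import numpy as np, cv2
from station import arm
def world(cam,d,uv,m=None):
    m=m or arm.camera_model(cam); uv=np.atleast_2d(uv).astype(float)
    z=d[uv[:,1].astype(int),uv[:,0].astype(int)]
    K=np.array(m["mtx"]);p=np.c_[uv,np.ones(len(uv))]@np.linalg.inv(K).T*z[:,None]
    return (p-np.array(m["t"]))@np.array(m["R"])
E
python3 - <<'E'
from h import *
s=arm.sense();print(s)
ims=[]
for c in("top","side"):
    im,d=arm.grab_frame(c);np.save(c+"_d.npy",d)
    for t in("flap_1_pad","cassette","cup","bottle","tape","timer"):
        for r in arm.trace(c,t)[:5]:
            u=np.argwhere(r["mask"])[:,::-1]
            w=world(c,d,u) ; w=w[d[u[:,1],u[:,0]]>0]
            print(c,t,round(r["confidence"],2),np.round(r["point"]),len(u),np.round(np.median(w,0)) if len(w) else None, np.round(np.percentile(w,[2,98],axis=0)).tolist() if len(w) else None)
    cv2.imwrite(f"pics/{c}0.png",im[:,:,::-1])
E
```

```text
{'clock': 0.0, 'q': array([ 1.59561468e+00,  3.85559230e-01,  6.62768377e-03, -4.94775699e-04,
       -1.19400202e+00, -2.58581569e-01]), 'qvel': array([-1.09197047e-03,  9.56021592e-04, -3.82719479e-05, -7.23563852e-04,
        4.21565757e-04, -8.28265801e-04]), 'tau': array([ 4.65431967e-04, -3.92290735e+01,  1.88402277e+01,  4.18621972e+00,
       -4.63305201e-03,  7.24967009e-06]), 'tcp_pos': array([144.63357901, 607.43456492, 230.22132553]), 'tcp_rot': array([ 3.11795862e+00, -3.66389170e-01, -2.40838374e-04]), 'ft_force': array([0.48182019, 0.13410108, 0.7446012 ]), 'torque': array([ 0.02867178,  0.04302462, -0.01084215]), 'width': 85.52662278414815}
top flap_1_pad 0.62 [228. 226.] 699 [444. 342. 101.] [[408.0, 304.0, 92.0], [480.0, 381.0, 105.0]]
top cassette 0.89 [245. 213.] 5491 [474. 285. 101.] [[374.0, 176.0, 14.0], [578.0, 395.0, 105.0]]
top cup 0.55 [354. 237.] 262 [413. -22.  58.] [[393.0, -58.0, -2.0], [443.0, -2.0, 63.0]]
top bottle 0.75 [164. 180.] 148 [592. 530.  62.] [[582.0, 520.0, 10.0], [607.0, 546.0, 101.0]]
top tape 0.63 [176. 229.] 247 [432. 512.  18.] [[403.
[... 379 characters left out ...]
 [[382.0, 184.0, 12.0], [589.0, 410.0, 101.0]]
side cup 0.87 [304. 180.] 324 [415.  -9.  35.] [[388.0, -71.0, -2.0], [435.0, -1.0, 59.0]]
side cup 0.46 [261. 226.] 646 [534. 329.  99.] [[498.0, 286.0, 96.0], [572.0, 367.0, 102.0]]
side bottle 0.81 [226. 314.] 655 [598. 548.  49.] [[584.0, 455.0, 4.0], [619.0, 555.0, 97.0]]
side tape 0.91 [310. 314.] 479 [431. 521.  17.] [[406.0, 490.0, 6.0], [457.0, 542.0, 20.0]]
side tape 0.54 [263. 229.] 621 [534. 330.  99.] [[499.0, 286.0, 97.0], [570.0, 367.0, 102.0]]
side tape 0.44 [280. 233.] 7307 [486. 368.  98.] [[383.0, 188.0, 12.0], [589.0, 410.0, 101.0]]
side timer 0.31 [268. 203.] 484 [516. 232.  99.] [[481.0, 189.0, 97.0], [552.0, 270.0, 102.0]]
```

Run:
```python
from h import *
a=cv2.imread("pics/top0.png")[150:290,130:410];b=cv2.imread("pics/side0.png")[150:340,170:390]
cv2.imwrite("pics/both.png",np.vstack([cv2.resize(a,(600,300),interpolation=3)]+[cv2.resize(b,(600,300*1),interpolation=3)]))
pads={}
for c in("top","side"):
    im=cv2.imread(f"pics/{c}0.png");d=np.load(c+"_d.npy")
    hsv=cv2.cvtColor(im,40);m=((hsv[...,0]>95)&(hsv[...,0]<130)&(hsv[...,1]>90)).astype(np.uint8)
    n,l,st,ce=cv2.connectedComponentsWithStats(m)
    for i in range(1,n):
        if st[i,4]>15: print(c,ce[i].round(1),st[i,4],world(c,d,ce[i]).round(1))
```

```text
top [422.3 212.3] 842 [[ 471.4 -235.1   31.3]]
top [231.2 199.1] 44 [[515.9 327.9 104.4]]
top [265.3 204.2] 46 [[498.3 230.9 102.4]]
top [225.6 230.4] 48 [[427.2 345.  100.8]]
top [354.1 233.8] 178 [[410.4 -23.3  59.2]]
top [260.3 235.6] 49 [[409.3 247.1 101.8]]
side [274.6 148.4] 22 [[ 496.2 -270.6   27.4]]
side [284.2 156.9] 263 [[ 464.8 -197.2   27.1]]
side [303.1 173.3] 102 [[414.6  -7.7  58.2]]
side [275.5 202.4] 26 [[499.5 228.3  97.8]]
side [312.6 204.7] 26 [[409.4 244.4  97.7]]
side [268.3 224.1] 37 [[517.3 327.6  99.2]]
side [308.2 227.1] 39 [[428.3 346.6 100.5]]
```

View pics/both.png

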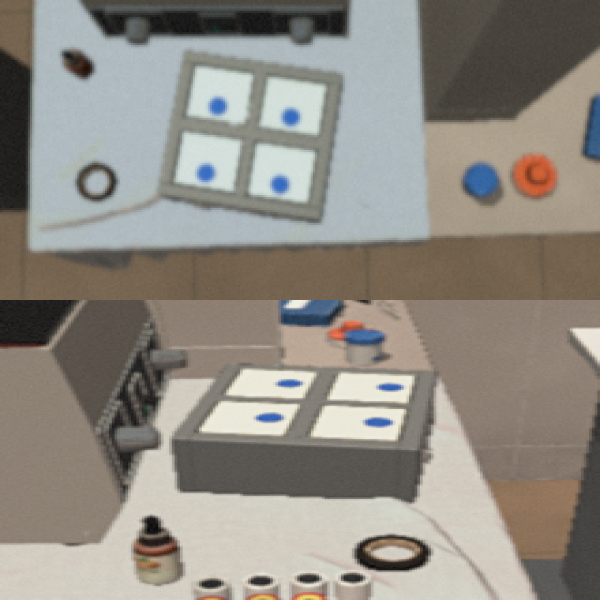

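```bash
cat >> h.py <<'E'
from scipy.spatial.transform import Rotation as Ro
def tool(frm,rot,*pts):
    R=Ro.from_rotvec(rot)
    for p in pts: print(p,np.round(R.inv().apply(np.array(p)-np.array(frm))/200,4))
E
python3 - <<'E'
from h import *
s=arm.sense()
c=[144.766,607.982,231.312]
R=Ro.from_rotvec(s["tcp_rot"]);print(R.as_matrix().round(4))
tgt=np.array([[np.cos(-.181),np.sin(-.181),0],[np.sin(-.181),-np.cos(-.181),0],[0,0,-1]]).T
rv=(R.inv()*Ro.from_matrix(tgt)).as_rotvec();print(np.rad2deg(rv)/45)
tool(c,s["tcp_rot"],(290,470,200))
tool((290,470,200),Ro.from_matrix(tgt).as_rotvec(),(427.7,345.8,125))
E
```

```text
[[ 9.728e-01 -2.317e-01 -0.000e+00]
 [-2.317e-01 -9.728e-01  1.000e-04]
 [-0.000e+00 -1.000e-04 -1.000e+00]]
[-9.18842389e-05  5.69921683e-05 -6.72663737e-02]
(290, 470, 200) [0.8663 0.5029 0.1565]
(427.7, 345.8, 125) [0.789  0.4869 0.375 ]
```

Request:
jog_arm(
  delta_pos=[
    [0.22, 0.125, 0.04],
    [0.44, 0.25, 0.08],
    [0.66, 0.38, 0.12],
    [0.866, 0.503, 0.157],
    [0.866, 0.503, 0.157],
    [0.866, 0.503, 0.157],
  ],
  delta_rot=[
    [0, 0, -0.067],
    [0, 0, -0.067],
    [0, 0, -0.067],
    [0, 0, -0.067],
    [0, 0, -0.067],
    [0, 0, -0.067],
  ],
  gripper=0,
)

```text
clock: 1.45
tcp_pos: [290.1, 470.3, 200.3]
tcp_rot: [-3.128, 0.285, -0.0]
ft_force: [0.1, 0.4, 0.7]
width: -0.3
```

Request:
jog_arm(
  delta_pos=[
    [0.2, 0.12, 0.09],
    [0.4, 0.24, 0.18],
    [0.6, 0.36, 0.27],
    [0.789, 0.487, 0.375],
    [0.789, 0.487, 0.375],
    [0.789, 0.487, 0.375],
    [0.789, 0.487, 0.375],
    [0.789, 0.487, 0.375],
  ],
  delta_rot=[
    [0, 0, 0],
    [0, 0, 0],
    [0, 0, 0],
    [0, 0, 0],
    [0, 0, 0],
    [0, 0, 0],
    [0, 0, 0],
    [0, 0, 0],
  ],
)

```text
clock: 2.45
tcp_pos: [427.1, 346.9, 125.5]
tcp_rot: [-3.128, 0.281, -0.001]
ft_force: [-0.4, 0.7, 0.3]
width: 0.0
```

Request:
jog_arm(
  delta_pos=[
    [0, 0, 0.06],
    [0, 0, 0.1],
    [0, 0, 0.115],
    [0, 0, 0.12],
    [0, 0, 0.125],
    [0, 0, 0.13],
    [0, 0, 0.13],
    [0, 0, 0.13],
  ],
  delta_rot=[
    [0, 0, 0],
    [0, 0, 0],
    [0, 0, 0],
    [0, 0, 0],
    [0, 0, 0],
    [0, 0, 0],
    [0, 0, 0],
    [0, 0, 0],
  ],
)

```text
clock: 3.45
tcp_pos: [427.8, 345.9, 99.9]
tcp_rot: [-3.128, 0.284, -0.001]
ft_force: [-1.6, -0.4, 5.9]
width: -0.1
```

Request:
jog_arm(
  delta_pos=[
    [0, 0, 0.005],
    [0, 0, 0.01],
    [0, 0, 0.01],
    [0, 0, 0.01],
  ],
  delta_rot=[
    [0, 0, 0],
    [0, 0, 0],
    [0, 0, 0],
    [0, 0, 0],
  ],
)

```text
clock: 3.95
tcp_pos: [427.8, 345.9, 99.8]
tcp_rot: [-3.128, 0.283, -0.002]
ft_force: [-5.9, -2.6, 14.5]
width: -0.1
```

Request:
jog_arm(
  delta_pos=[
    [0, 0, -0.08],
    [0, 0.1, -0.08],
    [0, 0.3, -0.08],
    [0, 0.498, -0.08],
    [0, 0.498, -0.08],
    [0, 0.498, -0.05],
    [0, 0.498, -0.03],
    [0, 0.498, -0.02],
    [0, 0.498, -0.01],
    [0, 0.498, -0.005],
    [0, 0.498, -0.005],
    [0, 0.498, -0.005],
  ],
  delta_rot=[
    [0, 0, 0],
    [0, 0, 0],
    [0, 0, 0],
    [0, 0, 0],
    [0, 0, 0],
    [0, 0, 0],
    [0, 0, 0],
    [0, 0, 0],
    [0, 0, 0],
    [0, 0, 0],
    [0, 0, 0],
    [0, 0, 0],
  ],
)

```text
clock: 5.45
tcp_pos: [409.8, 247.8, 97.9]
tcp_rot: [-3.129, 0.284, -0.0]
ft_force: [-0.3, -0.1, -0.2]
width: -0.1
```

Request:
jog_arm(
  delta_pos=[
    [0, 0, 0.005],
    [0, 0, 0.01],
    [0, 0, 0.015],
    [0, 0, 0.015],
  ],
  delta_rot=[
    [0, 0, 0],
    [0, 0, 0],
    [0, 0, 0],
    [0, 0, 0],
  ],
)

```text
clock: 5.95
tcp_pos: [409.8, 247.8, 94.9]
tcp_rot: [-3.129, 0.284, -0.0]
ft_force: [0.2, -0.4, 1.2]
width: -0.4
```

Flap 2 gives at about 1 N, so I push it on down.

Request:
jog_arm(
  delta_pos=[
    [0, 0, 0.015],
    [0, 0, 0.03],
    [0, 0, 0.045],
    [0, 0, 0.06],
    [0, 0, 0.07],
    [0, 0, 0.075],
    [0, 0, 0.08],
    [0, 0, 0.08],
  ],
  delta_rot=[
    [0, 0, 0],
    [0, 0, 0],
    [0, 0, 0],
    [0, 0, 0],
    [0, 0, 0],
    [0, 0, 0],
    [0, 0, 0],
    [0, 0, 0],
  ],
)

```text
clock: 6.95
tcp_pos: [409.5, 247.7, 80.0]
tcp_rot: [3.128, -0.283, 0.0]
ft_force: [-4.2, -1.6, 11.1]
width: -0.1
```

Request:
jog_arm(
  delta_pos=[
    [0, 0, 0.005],
    [0, 0, 0.01],
    [0, 0, 0.01],
  ],
  delta_rot=[
    [0, 0, 0],
    [0, 0, 0],
    [0, 0, 0],
  ],
)

```text
clock: 7.32
tcp_pos: [409.7, 247.7, 79.7]
tcp_rot: [3.129, -0.282, 0.001]
ft_force: [-7.8, -3.0, 23.6]
width: -0.0
```

Request:
jog_arm(
  delta_pos=[
    [0, 0, -0.05],
    [0, 0, -0.12],
    [0, 0, -0.25],
    [0, 0, -0.5],
    [0, 0, -0.75],
    [-0.4, 0, -0.75],
    [-0.4, 0, -0.75],
    [-0.4, 0, -0.75],
    [-0.4, 0, -0.75],
  ],
  delta_rot=[
    [0, 0, 0],
    [0, 0, 0],
    [0, 0, 0],
    [0, 0, 0],
    [0, 0, 0],
    [0, 0, 0],
    [0, 0, 0],
    [0, 0, 0],
    [0, 0, 0],
  ],
)

```text
clock: 8.45
tcp_pos: [331.4, 262.3, 227.1]
tcp_rot: [-3.129, 0.284, -0.0]
ft_force: [0.3, 0.1, -0.8]
width: -0.0
```

Run:
```python
from h import *
print(arm.sense()["ft_force"])
out=[]
for c in("top","side","wrist"):
    im,d=arm.grab_frame(c); b=im[:,:,::-1]
    if c!="wrist":
        d0=np.load(c+"_d.npy")
        # flap points relative to the cassette
        ys,xs=np.nonzero(d>0);w=world(c,d,np.c_[xs,ys])
        a=-.1815;o=np.array([409.8,247.8]);L=(w[:,:2]-o)@np.array([[np.cos(a),-np.sin(a)],[np.sin(a),np.cos(a)]])
        for x in range(-20,58,6):
            k=(abs(L[:,1])<25)&(abs(L[:,0]-x)<3)&(w[:,2]<135);print(c,x,k.sum(),np.median(w[k,2]).round(1) if k.any() else "")
    out.append(cv2.resize(b[150:290,130:410] if c=="top" else b[150:340,170:390] if c=="side" else b,(400,290)))
out.append(out[0]*0)
cv2.imwrite("pics/end.png",np.vstack([np.hstack(out[:2]),np.hstack(out[2:])]))
```

```text
[ 0.28797143  0.14310833 -0.76161408]
top -20 5 98.2
top -14 12 11.2
top -8 23 10.5
top -2 56 39.4
top 4 42 74.9
top 10 38 83.4
top 16 40 90.3
top 22 44 98.3
top 28 44 105.7
top 34 42 112.9
top 40 37 118.2
top 46 0 
top 52 59 77.1
side -20 14 98.2
side -14 0 
side -8 0 
side -2 4 67.4
side 4 15 72.1
side 10 22 79.9
side 16 27 87.8
side 22 30 94.4
side 28 29 102.1
side 34 31 109.0
side 40 30 116.1
side 46 2 116.9
side 52 23 88.8
```

View pics/end.png

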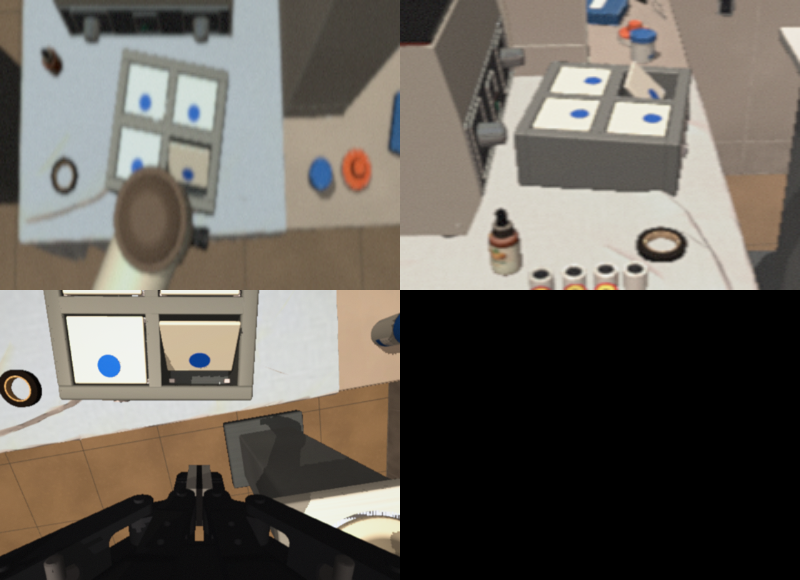

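The flap stands open at a slope of 0.88–0.89 rad by depth. That agrees with the 0.9 stop within noise, and the other flaps and bystanders haven't moved.

```bash
python3 -c "
from station import arm
print(arm.hand_in())"
```

```text
the job is handed in; nothing more can be done
None
```

The released flap was flap 2 (front right). I pushed it fully open, and it stayed open after I withdrew the arm. I handed the job in at about 8.5 s on the clock.

- **Finding the flap:** Flap 1 did not give under 14.5 N, so it is locked. Flap 2 gave at about 1 N. I did not press flaps 3 and 4, since only one flap is free.
- **Opening it:** I pushed flap 2 down to its stop, about 20 mm below the top, with up to 24 N at the wrist.
- **Last checks:** With the arm clear and the wrist force near zero, depth from two cameras put the flap at 0.88–0.89 rad. That is slightly under the 0.9 stop, a gap I put down to camera noise. In the pictures the other three flaps look shut, and the cup, tape, bottle and timer are where they were.

No check failed.

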